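# Hold a timber block ready over the glue-up jig

### The job

Pick up the narrow timber block, carry it over the top of the row of two cartons and a black tube standing between it and the glue-up jig, and hold it level over the jig's rectangular pocket, squarely lined up with the pocket and with about a centimetre of air between the block's underside and the tops of the fence strips, so that I can brush glue on before it goes in. Do not let the block touch the jig, and do not set it down or let go: finish while still holding it there, motionless. Leave the cartons, the tube and the wide timber block standing as they are.

Things in the scene. Friction and masses are not known exactly. Their poses are not given: they have to be found in the camera images.
- narrow_block: the narrow light timber block, 40 (its x) x 100 (its y) x 45 (z) mm, about 0.12 kg, lying loose on the worktop on one side (left or right) of the row; origin at the centre of its underside, z up. Its 40 mm width is the grasp. The ends are alike, so either way round will do.
- jig: the glue-up jig, fixed across the row from the block: plywood base 116 (x) x 176 (y) x 12 mm with dark wooden fence strips 18 mm wide, 16 mm high (tops 28 mm above the worktop) round a white-floored pocket of 50 (x) x 110 (y) mm, centred on the base. Origin: centre of the base's underside. The block belongs with its long (y) axis along the jig's y.
- jig_pocket (a point): point at the centre of the pocket, level with the tops of the fence strips (28 mm above the worktop); axes as the jig's
- carton_mid: the middle one of the row, a loose upright kraft carton 50 (x) x 56 (y) x 105 (z) mm; origin at the centre of its underside; the row runs along its x axis and is about 210 mm long overall, 66 mm at its widest
- carton_near: loose upright kraft carton 50 x 56 x 98 mm, about 75 mm from the middle carton on the robot's side; origin at the centre of its underside. Must stay as it is.
- black_tube: loose upright black tube, 66 mm across and 110 mm high (the highest of the row), about 80 mm from the middle carton on the far side; origin at the centre of its underside. Must stay as it is.
- wide_block: another timber block, wider and shorter, 60 (x) x 85 (y) x 45 (z) mm, loose on the worktop beyond the far end of the row, to the left; not wanted, leave it alone; origin at the centre of its underside
There are look-alikes about, which are no part of the job. Leave any blue or pink look-alike of the narrow_block alone.

How it is judged (in metres and radians):
On the way:
1. the block passes over the row, its underside higher than everything in the row (height (world z) of narrow_block above 0.111 m and x of narrow_block in the frame of carton_mid between -0.13 and 0.14 m and y of narrow_block in the frame of carton_mid between -0.05 and 0.05 m), for 0.04 s.
At the end, for the whole second after the job is handed in: The block is still gripped and motionless, not touching the jig: underside 3 to 20 mm above the fence tops, within 6 mm of the pocket's centre in the jig's x and y, turned and tilted under 0.09 rad; cartons, tube and wide block upright (0.15 rad), within 25 mm of where they were (x of narrow_block in the frame of jig_pocket between -0.006 and 0.006 m and y of narrow_block in the frame of jig_pocket between -0.006 and 0.006 m and z of narrow_block in the frame of jig_pocket between 0.003 and 0.02 m and angle between the y axis of narrow_block and the y axis of jig, either way round below 0.09 rad and angle between narrow_block's own z axis and vertical below 0.09 rad and contact force between narrow_block and the fingers above 1 N and contact force between narrow_block and jig below 0.2 N and linear speed of narrow_block below 0.02 m/s and angular speed of narrow_block below 0.2 rad/s and distance of each of carton_mid, carton_near, black_tube, wide_block from where it was at the start of the episode below 0.025 m and angle between each of carton_mid, carton_near, black_tube, wide_block's own z axis and vertical below 0.15 rad); the arm keeps its last pose, push and grip.
It fails at once if the block touches the jig (contact force between narrow_block and jig above 1 N).
It fails at once if the middle carton is shoved or tipped (distance of carton_mid from where it was at the start of the episode above 0.025 m or angle between carton_mid's own z axis and vertical above 0.3 rad).
It fails at once if the nearer carton is shoved or tipped (distance of carton_near from where it was at the start of the episode above 0.025 m or angle between carton_near's own z axis and vertical above 0.3 rad).
It fails at once if the black tube is shoved or tipped (distance of black_tube from where it was at the start of the episode above 0.025 m or angle between black_tube's own z axis and vertical above 0.3 rad).
It fails at once if the wide block is shoved or tipped (distance of wide_block from where it was at the start of the episode above 0.025 m or angle between wide_block's own z axis and vertical above 0.3 rad).
It also fails if it takes over 48 s, if anything falls off the work surface, if the arm or the gripper's body presses on something with over 40 N, if the wrist force passes 120 N, or if a joint passes its speed limit or range.

### The arm

A 7-joint arm with a two-finger parallel gripper is mounted at the origin on a cart in front of the work surface, level with it; the furniture and walls round the work are solid. World frame = base frame: x ahead of the robot, y to its left, z up, the work surface at z = 0. Lengths are in m, angles in degrees, forces in N, time in s.
With the tool pointing down it reaches from about 0.35 to 0.9 m from the base axis. Payload 7.2 kg.
Tool frame: the origin (TCP) lies midway between the tips of the shut fingers; the grasp point (between the pads) lies 19 mm behind it; x points along the fingers, y is the direction in which the jaws open and shut, and the axes are right-handed (so a half turn about x gives the same grasp; the last joint's range is limited). The gripper opens to 85 mm and grips with 20 to 120 N. Pads are 22 mm wide; open, the fingers measure 114 mm over their backs; the gripper's body (76 mm by 85 mm) begins 54 mm behind the grasp point. The pads swing forward as they close: fully open they stand 13 mm farther back than shut.
Start: joints at [69.316, 23.554, -0.728, 91.456, 0.321, 64.991, -4.71], TCP at [0.18, -0.598, 0.231] pointing down, gripper open.
Joint ranges: [-169.25, 169.25], [-16.82, 113.86], [-84.01, 82.57], [7.8, 145.47], [-59.2, 239.2], [7.22, 106.19], [-163.78, 163.78]. Speed limits (degrees/s): [136.94, 136.94, 172.46, 172.46, 180, 180, 180].

### API

Orientations are given as [roll, pitch, yaw] about the fixed x, y, z axes, in that order (R = Rz(yaw) Ry(pitch) Rx(roll)).
In Python, from plant import arm gives the robot as it stands. Calls block until the motion is done:
- arm.reach(position, orientation): joint-space move of the TCP to a pose.
- arm.movel(position, rot=None, v=0.15, until_force=None): straight line of the TCP; rot=None keeps the orientation; v is the mean speed in m/s. With until_force (N) it stops when the force on the tool has changed by that much, and returns True; else False.
- arm.set_joints(angles): joint-space move.
- arm.command_gripper(opening, grip_force=None): opening from 0.0 (shut) to 1.0 (fully open); grip_force is the grip in N (None keeps the last); returns when the fingers have stopped.
- arm.sleep(seconds).
- arm.ik(position, orientation): joint angles nearest the present ones, or None.
- arm.camera(name): name is "scene" or "top"; returns the picture (384x512x3 uint8, red, green, blue); there is no depth.
- arm.calibration(name): a dict with "vfov" (degrees; the focal length in pixels is half the picture's height over the tangent of half this angle, whatever the lens; pixels are square), "cx", "cy" (the principal point, pixels), "R" (3x3) and "t" (3): a world point X has camera coordinates R X + t. Camera axes: x right, y down, z forward; pixel columns grow to the right and rows downward; lengths in m; the calibration is good to about 2 mm. A picture is of the moment at which its call begins. calibration takes no time and is no camera call.
A pose or a line that the arm cannot do raises arm.PlanningError and nothing moves.
- arm.finish_job(): hands the job in, once; it reports no verdict.
Readings, each from a call of its own:
- arm.read_t(): time.
- arm.read_joint_pos(): joint angles.
- arm.read_qvel(): joint speeds.
- arm.read_joint_torque(): joint torques, N m.
- arm.read_eef_pos(): TCP position.
- arm.read_ee_rot(): TCP orientation.
- arm.read_wrist_force(): force on the tool from outside, world axes, zero at the start.
- arm.read_torque(): the same for the moment, N m.
- arm.read_opening(): opening from 0.0 (shut) to 1.0 (fully open).
Only numpy, scipy, OpenCV 4.12 (cv2) and the standard library are available. Lean on these libraries where they do the work, as an engineer would, in place of code of your own. Each camera call takes 0.05 s, during which the arm holds its last target. There are 200 camera calls.

## Working session

There is one attempt and no reset: what is moved stays moved. The work goes in short steps, each a Python script; the robot and the scene stay as the last script left them, time stands still between calls to the robot, and variables do not carry over. Pictures are saved under pics/ and viewed, on a budget of 10 in all, crops included, one or two more only if the job needs it, and the job is handed in when it is done.

```bash
mkdir -p pics
python3 - <<'E'
from plant import arm
import cv2
for n in("top","scene"):
    im=arm.camera(n); cv2.imwrite(f"pics/{n}0.png",cv2.cvtColor(cv2.resize(im,(800,600),interpolation=cv2.INTER_CUBIC),cv2.COLOR_RGB2BGR))
    cv2.imwrite(f"pics/{n}0_raw.png",im[:,:,::-1])
    print(n,arm.calibration(n))
print(arm.read_ee_rot(),arm.read_t(),arm.read_eef_pos())
E
```

```text
top {'vfov': 45.719317684321254, 'cx': 250.24704396040858, 'cy': 183.12265685414832, 'R': array([[ 0.02291542, -0.99969016, -0.0097196 ],
       [-0.98084884, -0.02060048, -0.19367802],
       [ 0.19341778,  0.01397168, -0.981017  ]]), 't': array([0.04007614, 0.60613237, 1.43026501])}
scene {'vfov': 56.959518104808616, 'cx': 251.27940415629172, 'cy': 202.09472019745021, 'R': array([[-0.75798701, -0.652268  ,  0.00146332],
       [-0.35185191,  0.40698865, -0.84294749],
       [ 0.54923212, -0.63945812, -0.53799385]]), 't': array([0.46297997, 0.21870178, 0.91037183])}
[-85.36971756  89.91776048 111.41020345] 0.1 [ 0.18023354 -0.5979897   0.23053442]
```

View pics/top0.png

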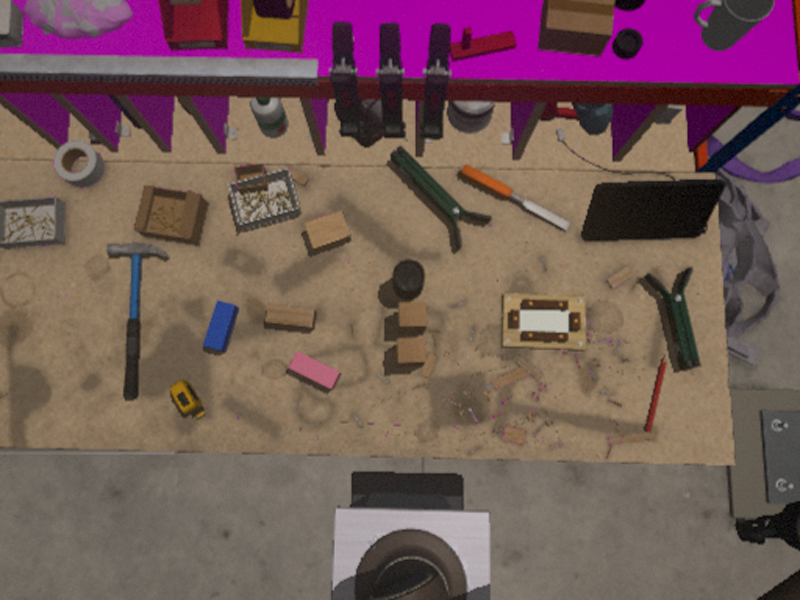

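View pics/scene0.png

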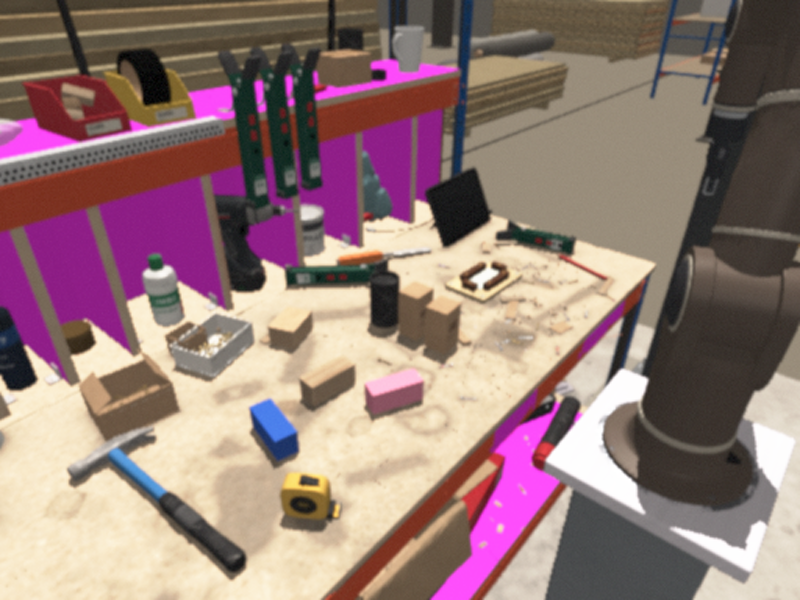

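The top view (1.5625x) shows the narrow block at (290,318), the row at x≈410 (y 265–365), the jig at (544,321), and the wide block at (327,231). The blue block at (220,327) and the pink one at (314,371) are look-alikes. Next I'll enlarge the parts that matter to read corners.

Run:
```python
import cv2,numpy as np
im=cv2.imread("pics/top0_raw.png")
def crop(x0,y0,w,h,s=8):
    c=cv2.resize(im[y0:y0+h,x0:x0+w],None,fx=s,fy=s,interpolation=cv2.INTER_CUBIC)
    for i in range(0,w,10):cv2.line(c,(i*s,0),(i*s,6),(0,255,0),1);cv2.putText(c,str(x0+i),(i*s,16),0,.35,(0,255,0))
    for i in range(0,h,10):cv2.line(c,(0,i*s),(6,i*s),(0,255,0),1);cv2.putText(c,str(y0+i),(8,i*s+4),0,.35,(0,255,0))
    return c
a=crop(162,184,45,36);b=crop(315,180,65,50);r=crop(245,160,35,80,7)
C=np.zeros((600,790,3),np.uint8)
C[:288,:360]=a; C[190:590,0:0]=0
C[:560,545:790]=r
b=crop(315,182,66,38); C[292:292+304,:528]=b
cv2.imwrite("pics/crop.png",C)
```

```text
(no output)
```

View pics/crop.png

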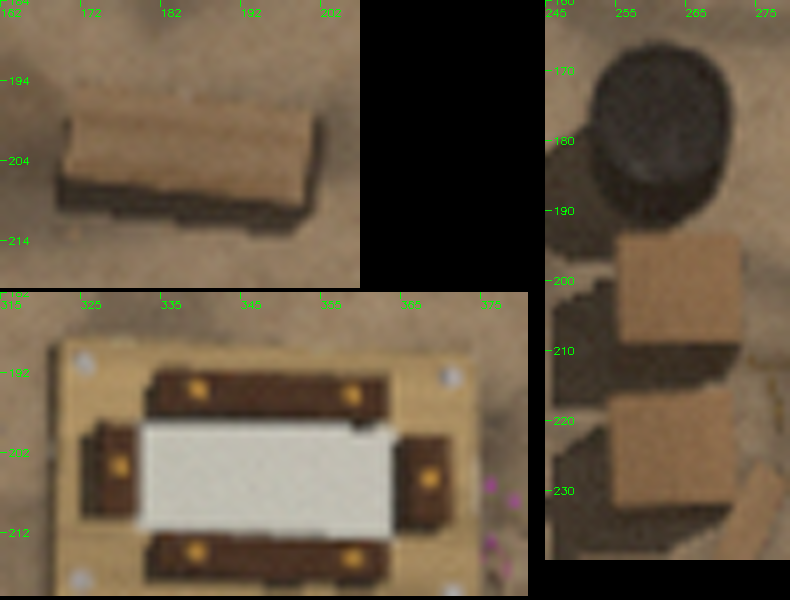

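```bash
cat > h.py <<'E'
from plant import arm
import numpy as np,cv2
from scipy.optimize import least_squares,minimize
from scipy.spatial.transform import Rotation as Ro
CAL={n:arm.calibration(n) for n in("top","scene")}
def proj(P,n):
    c=CAL[n];f=192/np.tan(np.radians(c["vfov"]/2));q=np.atleast_2d(P)@c["R"].T+c["t"]
    return f*q[:,:2]/q[:,2:]+[c["cx"],c["cy"]]
def back(uv,z,n):
    c=CAL[n];f=192/np.tan(np.radians(c["vfov"]/2))
    d=c["R"].T@np.array([(uv[0]-c["cx"])/f,(uv[1]-c["cy"])/f,1]);o=-c["R"].T@c["t"]
    return o+d*(z-o[2])/d[2]
def pl(p,L,z0=0):  # pose (x,y,yaw) of local pts
    L=np.asarray(L,float);c,s=np.cos(p[2]),np.sin(p[2])
    return np.c_[p[0]+c*L[:,0]-s*L[:,1],p[1]+s*L[:,0]+c*L[:,1],z0+L[:,2]]
def box(a,b,z0,z1,x=0,y=0): return [[x+i*a/2,y+j*b/2,z] for z in(z0,z1) for i,j in((-1,-1),(1,-1),(1,1),(-1,1))]
def rot(th): # jaws along (cos th, sin th), fingers down
    c,s=np.cos(th),np.sin(th)
    return Ro.from_matrix(np.array([[0,c,s],[0,s,-c],[-1,0,0]])).as_euler('xyz',degrees=True)
STR=[box(18,98,.012,.028,sx*34,0) for sx in()]
STR=[box(.018,.098,.012,.028,s*.034,0) for s in(1,-1)]+[box(.040,.018,.012,.028,0,s*.064) for s in(1,-1)]
def hull(im,P,n,col,s=4):
    h=cv2.convexHull(np.float32((proj(P,n)+.5)*s-.5))
    cv2.fillConvexPoly(im,np.int32(np.round(h*16)),col,shift=4,lineType=cv2.LINE_AA)
E
python3 - <<'E'
from h import *
im=cv2.imread("pics/top0_raw.png").astype(np.float32)
R=lambda c,x0,y0,s=8:np.array([x0+(c[0]+.5)/s-.5,y0+(c[1]+.5)/s-.5])
for k,c,z in(("mid",(680,288),.105),("near",(672,448),.098),("tube",(660,113),.11)):
    print(k,back(R((c[0]-545,c[1]),245,160,7),z,"top").round(4))
BL=R((62,177),162,184);BR=R((303,207),162,184)
# block x axis ~ +world x, y ~ +world y (image left)
f=lambda p:(proj(pl(p,[[-.02,.05,.045],[-.02,-.05,.045]]),"top")-[BL,BR]).ravel()
r=least_squares(f,[*back((185,203),.045,"top")[:2],0]);b=r.x;print("block",b,r.fun)
x0,y0,w,h=312,180,72,50;S=4
ker=lambda p:None
def rend(p):
    I=np.zeros((384*S,512*S,3),np.uint8);I[:]=(112,140,165)
    I[:]=tuple(int(v) for v in im[190:225,378:384].reshape(-1,3).mean(0))
    hull(I,pl(p,box(.116,.176,0,.012)),"top",tuple(map(float,im[214,322])))
    hull(I,pl(p,box(.05,.11,.012,.0121)),"top",tuple(map(float,im[205,347])))
    for s in STR: hull(I,pl(p,s),"top",(30.,40.,60.))
    J=cv2.resize(I[y0*S:(y0+h)*S,x0*S:(x0+w)*S],(w,h),interpolation=cv2.INTER_AREA)
    return J.astype(np.float32)
T=im[y0:y0+h,x0:x0+w]
g0=[*back((348,205.5),.012,"top")[:2],0]
cost=lambda p:np.abs(rend(p)-T).mean()
best=min((minimize(cost,g,method="Nelder-Mead",options=dict(initial_simplex=np.array(g)+np.array([[0,0,0],[.006,0,0],[0,.006,0],[0,0,.06]])))
 for g in(g0,np.add(g0,[.004,-.003,-.03]),np.add(g0,[-.004,.003,-.05]))),key=lambda r:r.fun)
j=best.x;print("jig",g0,j,best.fun)
np.save("pose.npy",[b,j])
A=[]
for n in("top","scene"):
    V=cv2.resize(cv2.imread(f"pics/{n}0_raw.png"),None,fx=6,fy=6,interpolation=cv2.INTER_CUBIC)
    for p,bx in((b,box(.04,.1,0,.045)),(j,box(.116,.176,0,.012)),*[(j,s) for s in STR]):
        for e in((0,1,2,3),(4,5,6,7)):
            q=proj(pl(p,np.array(bx)[list(e)]),n);cv2.polylines(V,[np.int32((q+.5)*6)],True,(0,255,0),1)
    for p,w_,h_ in((b,66,46),(j,66,46)):
        u=proj([[p[0],p[1],.02]],n)[0]; x,y=int(u[0]-w_/2)*6,int(u[1]-h_/2)*6
        A.append(V[y:y+h_*6,x:x+w_*6])
cv2.imwrite("pics/ov.png",np.vstack([np.hstack(A[:2]),np.hstack(A[2:])]))
E
```

```text
mid [0.5407 0.0087 0.105 ]
near [0.4693 0.0109 0.098 ]
tube [0.6198 0.0192 0.11  ]
block [ 0.54180333  0.26531455 -0.10276197] [-0.01619514 -0.00262424  0.01614783  0.00240499]
jig [np.float64(0.5452006276823639), np.float64(-0.27391380882604405), 0] [ 0.54584346 -0.27209295 -0.01129313] 12.19861125946045
```

View pics/ov.png

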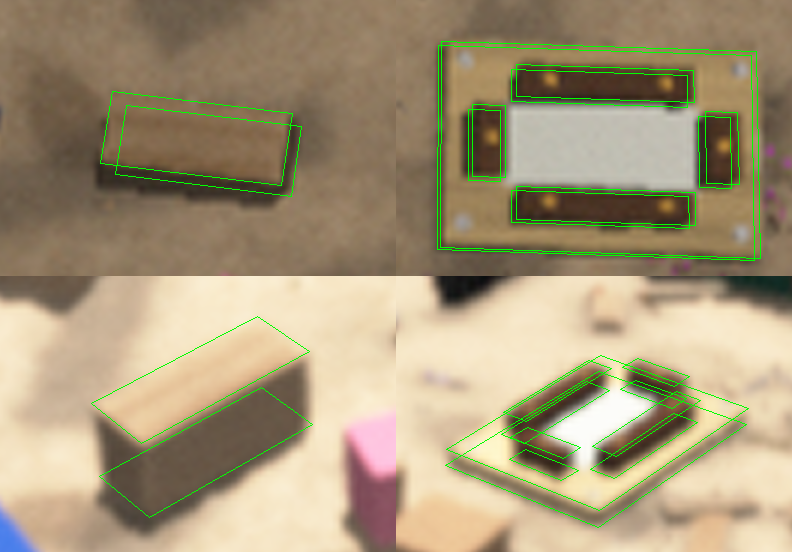

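Overlays agree in both views to about 1–2 px: the block is at (0.542, 0.265), yaw −5.9°, and the jig at (0.546, −0.272), yaw −0.6°. The row is at x 0.47–0.62, y≈0.01, with the expected spacing. Now the grasp.

Run:
```python
from h import *
b,j=np.load("pose.npy")
for k in(0,np.pi):
    for n,p in(("b",b),("j",j)):
        q=arm.ik([p[0],p[1],.2],rot(p[2]+k));print(k,n,None if q is None else np.round(q,0))
qs=[(abs(arm.ik([b[0],b[1],.2],rot(b[2]+k))[6]),k) for k in(0,np.pi) if arm.ik([b[0],b[1],.2],rot(b[2]+k)) is not None]
k=min(qs)[1];o=rot(b[2]+k);np.save("k.npy",k)
arm.reach([b[0],b[1],.2],o)
arm.command_gripper(.85,40)
arm.movel([b[0],b[1],.08],o)
print(arm.read_t(),arm.read_eef_pos(),k)
hit=arm.movel([b[0],b[1],.011],o,v=.06,until_force=8)
print(hit,arm.read_eef_pos())
cv2.imwrite("pics/t1.png",np.hstack([cv2.resize(arm.camera("top")[150:250,130:230],(400,400),interpolation=2),cv2.resize(arm.camera("scene")[180:300,150:270],(400,400),interpolation=2)])[:,:,::-1])
```

```text
0 b [  9.  35. -59.  94.  32.  69. -63.]
0 j [ 41.  26. -26.  94.  12.  62.  11.]
3.141592653589793 b [ 14.  42. -71.  94.  41.  75. 110.]
3.141592653589793 j [  17.   24.    7.   96.   -3.   60. -156.]
4.6167 [0.54220189 0.26591436 0.08089248] 0
False [0.54204196 0.26547846 0.01139794]<sys>:0: UserWarning: Gimbal lock detected. Setting third angle to zero since it is not possible to uniquely determine all angles.
```

View pics/t1.png

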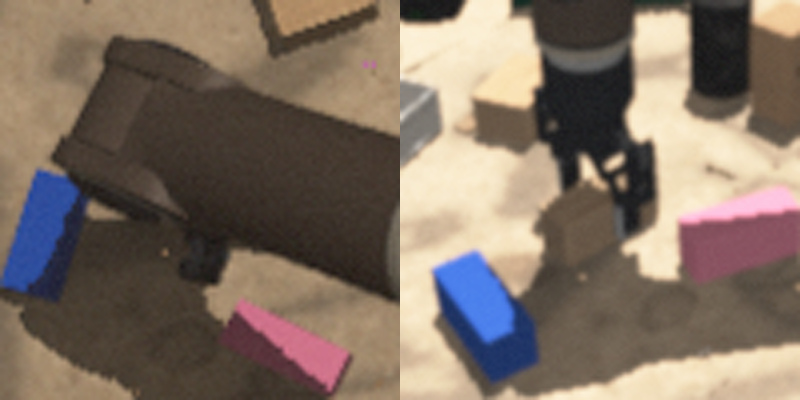

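The fingers straddle the narrow block (scene crop about (585,220)), clear of the pink and blue ones. Next: close, lift, carry over the row, and stop high over the jig.

```bash
python3 - 2>/dev/null <<'E'
from h import *
b,j=np.load("pose.npy")
arm.command_gripper(0,50)
print("closed",arm.read_opening(),arm.read_eef_pos(),arm.read_wrist_force())
arm.movel([b[0],b[1],.19],v=.12)
print("lift",arm.read_opening(),arm.read_wrist_force(),arm.read_t())
m=[.545,.01,.19]
arm.movel(m,rot((b[2]+j[2])/2),v=.18)
print(arm.read_eef_pos())
arm.movel([j[0],j[1],.19],rot(j[2]),v=.18)
arm.movel([j[0],j[1],.085],rot(j[2]),v=.08)
arm.sleep(.3)
print(arm.read_eef_pos(),arm.read_ee_rot(),rot(j[2]),arm.read_opening(),arm.read_wrist_force(),arm.read_t())
for n in("top","scene"): cv2.imwrite(f"pics/{n}2_raw.png",arm.camera(n)[:,:,::-1])
u=proj([[j[0],j[1],.07]],"scene")[0].astype(int);v=proj([[j[0],j[1],.07]],"top")[0].astype(int)
A=[cv2.resize(cv2.imread(f"pics/{n}2_raw.png")[c[1]-33:c[1]+33,c[0]-33:c[0]+33],(396,396),interpolation=2) for n,c in(("top",v),("scene",u))]
print(u,v);cv2.imwrite("pics/t2.png",np.hstack(A))
E
```

```text
closed 0.45969501001546675 [0.54195597 0.26544309 0.01133089] [-0.19789643  0.19660838  3.39723636]
lift 0.4624738350013629 [-0.07663364  0.1227158  -1.17482948] 8.05
[0.54492331 0.01121385 0.19015547]
[ 0.54593063 -0.27216899  0.08520565] [ 53.80992091  89.97965887 -36.84093489] [90.64704846 90.          0.        ] 0.46577625805254513 [ 0.51211054  0.19751981 -1.13386816] 13.0917
[310 164] [351 202]
```

View pics/t2.png

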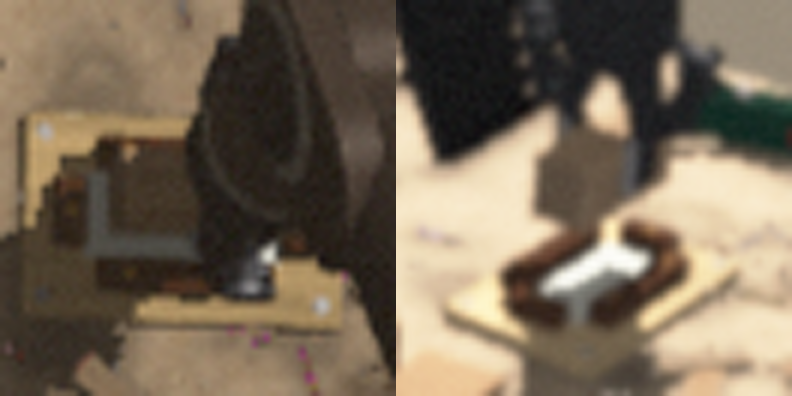

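The block is held (weight 1.17 N ≈ 0.12 kg). Its left end shows at crop (108,140–238) in the top view and (540,150–215) in the scene view. I'll compare these with the predicted outline.

```bash
cat > ov.py <<'E'
from h import *
def ov(tag,out,p,under,j,s=6):
    A=[]
    for n in("top","scene"):
        V=cv2.imread(f"pics/{n}{tag}_raw.png");V=cv2.convertScaleAbs(cv2.resize(V,None,fx=s,fy=s,interpolation=2),alpha=1.7)
        for q,bx,z,c in((p,box(.04,.1,0,.045),under,(0,255,0)),(j,box(.116,.176,0,.012),0,(255,255,0)),(j,box(.05,.11,.012,.028),0,(0,0,255))):
            for e in((0,1,2,3),(4,5,6,7),(0,4),(1,5),(2,6),(3,7)):
                cv2.polylines(V,[np.int32((proj(pl(q,np.array(bx)[list(e)],z),n)+.5)*s)],True,c,1)
        u=(proj([[j[0],j[1],.05]],n)[0]*s).astype(int);w=33*s
        A.append(V[u[1]-w:u[1]+w,u[0]-w:u[0]+w])
    cv2.imwrite(out,np.hstack(A))
E
python3 - <<'E'
from ov import *
b,j=np.load("pose.npy")
ov(2,"pics/ov2.png",j,.0739,j)
E
```

```text
(no output)
```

View pics/ov2.png

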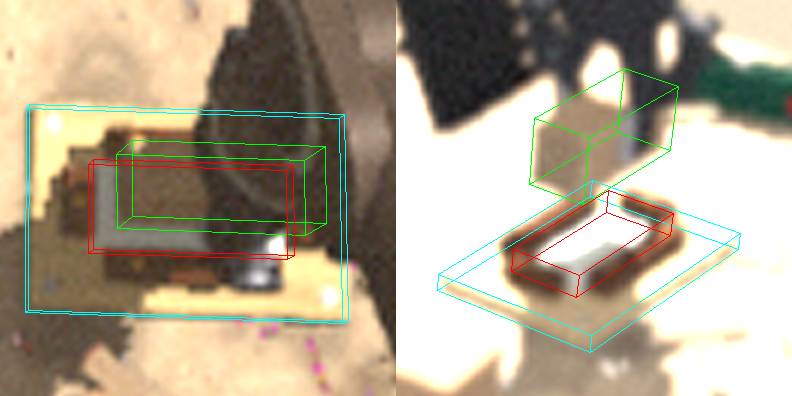

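```bash
python3 - <<'E' 2>/dev/null
from ov import *
b,j=np.load("pose.npy")
print(arm.movel([j[0],j[1],.050],rot(j[2]),v=.04,until_force=4))
arm.sleep(.3)
p=arm.read_eef_pos();print(p,arm.read_wrist_force(),arm.read_opening(),arm.read_t())
for n in("top","scene"): cv2.imwrite(f"pics/{n}3_raw.png",arm.camera(n)[:,:,::-1])
s=12;A=[]
for n,c0 in(("top",(324,184,360,220)),("scene",None)):
    V=cv2.convertScaleAbs(cv2.resize(cv2.imread(f"pics/{n}3_raw.png"),None,fx=s,fy=s,interpolation=2),alpha=1.8 if n=="top" else 1.4)
    for bx,z,c in((box(.04,.1,0,.045),p[2]-.0113,(0,255,0)),(box(.05,.11,.012,.028),0,(0,0,255)),(box(.116,.176,0,.012),0,(255,255,0))):
        for e in((0,1,2,3),(4,5,6,7)):
            cv2.polylines(V,[np.int32((proj(pl(j,np.array(bx)[list(e)],z),n)+.5)*s)],True,c,1)
    u=proj(pl(j,[[0,.05,.04]]),n)[0].astype(int) if n=="top" else proj(pl(j,[[0,.0,.04]]),n)[0].astype(int)
    x,y=(u[0]-12,u[1]-20) if n=="top" else (u[0]-22,u[1]-22)
    A.append(V[y*s:(y+42)*s,x*s:(x+(24 if n=="top" else 42))*s])
cv2.imwrite("pics/ov3.png",np.hstack(A))
E
```

```text
False
[ 0.54591568 -0.27216305  0.05019141] [-0.04778907 -0.64940351 -0.35243711] 0.4613786527909354 14.5167
```

View pics/ov3.png

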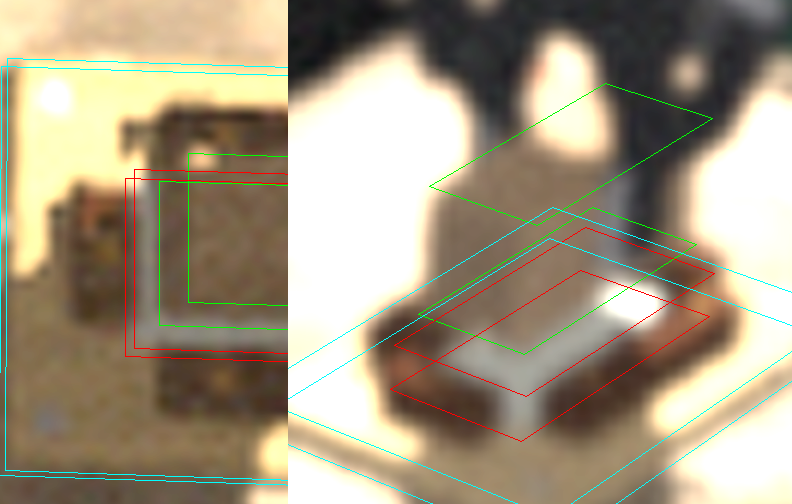

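Run:
```python
from h import *
b,j=np.load("pose.npy");S=8
for n in("top","scene"):
    im=cv2.imread(f"pics/{n}0_raw.png").astype(np.float32)
    u=proj([[*j[:2],.015]],n)[0].astype(int)
    def rend(p):
        I=np.zeros((384*S,512*S,3),np.uint8);I[:]=(100,130,160)
        hull(I,pl(p,box(.05,.11,.012,.0121)),n,(200,200,200),S)
        for s in STR: hull(I,pl(p,s),n,(30,40,60),S)
        return cv2.resize(I,(512,384),interpolation=cv2.INTER_AREA).astype(np.float32)
    def meas(I):
        x,y=u-22;c=I[y:y+44,x:x+44,0]
        c=cv2.resize(c,None,fx=6,fy=6,interpolation=2)
        lab=cv2.connectedComponentsWithStats((c>.5*(c[126:138,126:138].mean()+ (100 if n=="top" else 130))).astype(np.uint8))
        k=lab[1][132,132];st=lab[2][k]
        m=cv2.minAreaRect(np.argwhere(lab[1]==k)[:,::-1].astype(np.float32))
        return (st/6).round(2),(lab[3][k]/6).round(2),np.round(m[1],1),round(m[2],2)
    print(n,"img",meas(im));print(n,"ren",meas(rend(j)))
```

```text
top img (array([   7.33,   15.67,   32.17,   14.  , 2452.83]), array([23.32, 22.3 ]), array([189.8,  83.2]), 1.91)
top ren (array([   6.33,   15.  ,   33.5 ,   15.67, 2576.  ]), array([23.13, 22.46]), array([200.2,  89.1]), 1.18)
scene img (array([ 14.67,  15.17,  16.83,  15.67, 624.17]), array([22.85, 22.26]), array([55.2, 98.3]), 45.0)
scene ren (array([ 14.83,  16.67,  16.83,  14.  , 472.33]), array([22.88, 22.02]), array([53.7, 96.2]), 45.0)
```

Run:
```python
from h import *
F=[]
for i in range(10): arm.sleep(.05);F.append(arm.read_wrist_force())
print(np.mean(F,0).round(2),np.std(F,0).round(2),np.abs(arm.read_qvel()).max(),arm.read_opening(),arm.read_eef_pos(),arm.read_t())
A=cv2.imread("pics/top0_raw.png").astype(int);B=cv2.imread("pics/top3_raw.png").astype(int)
for n,(x,y,w,h) in dict(row=(245,163,35,75),wide=(192,132,36,30)).items():
    d=np.abs(A-B)[y:y+h,x:x+w].max(2);print(n,d.mean(),(d>40).sum())
```

```text
[-0.04 -0.17 -1.23] [0.42 0.42 0.63] 0.05716187796827175 0.46413428477483865 [ 0.54585662 -0.27208581  0.0500197 ] 15.1167
row 10.48304761904762 0
wide 13.063888888888888 0
```

The wrist carries only the block's weight, the arm is still, and the row and wide block haven't changed. Handing in.

```bash
python3 -c "
from plant import arm
arm.finish_job();print(arm.read_t())"
```

```text
the job is handed in; nothing more can be done
the job is handed in; nothing more can be done
```

I picked up the narrow block across its 40 mm width and carried it over the row with its underside about 0.18 m up. It is now held level and still over the jig pocket. I handed the job in at about 15 s; no verdict is reported.

**Last checks:**
- **Height:** the tool height puts the underside about 11 mm above the fence tops, assuming the block did not shift in height as the fingers closed on it.
- **Contact:** the mean wrist force of 1.2 N downward is just the block's weight, so nothing suggests it touches the jig. Single readings scattered by about 0.6 N; one earlier reading was only −0.35 N.
- **Stillness:** joint speeds were under 0.06 °/s, and the fingers stayed at the block's width.
- **Surroundings:** comparing top-camera pictures from before and after showed no change in the cartons, the tube or the wide block.

**Alignment:** the jig position agreed with both cameras to under 1 mm. The top view put the block within about 1 mm of where it should be.

**Disagreements:**
- The scene view hinted at an offset of 2–3 mm along the block's length, within the 6 mm allowed.
- A second estimate of the jig's turn differed by about 0.013 rad, within the 0.09 rad allowed.
- The pocket looked about 1 px smaller than the model.

I did not correct for any of these.

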